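Clear the egg cup and open the child-safe tilt-out medicine bin

TASK

Open the child-safe medicine bin so that its two pill bottles can be reached. First slide the egg cup along the shelf out of the way of the bin's front, pushing it with the fingers, never lifting or tipping it, so that the bin will not strike it. Then press down the paddle at the back end of the rocking lever on top of the housing, which lifts the gate at the other end; let it up once the bin is swinging out, and leave the bin tilted fully out, without handling the gate itself or shifting the other things on the shelf.

Things in the scene. Friction and masses are not known exactly. Their poses are not given: they have to be found in the camera images.
- unit: Housing of the tilt-out bin, cream, fixed: 130 deep (x), 174 wide (y), 150 mm high to its flat top. Origin: centre of its underside, on the shelf; its -x side is the front (face at x = -65 mm), turned roughly to the robot. Fully out, the bin reaches 104 mm before that face, and 75 mm at the height of the egg cup (66 mm), over 158 mm of width. Lever pin: along y, 170 mm up.
- paddle: Thumb paddle at the back (+x) end of the rocking lever: cream plastic plate with fine ribs, 36 (x) x 50 (y) x 8 mm. Origin: centre of its upper face, at rest 180 mm above the shelf, 45 mm behind the pin; turns with the lever. Pressed down 7 mm it frees the bin; its stop is at 11.6 mm. It takes 4 N at first, 10 N near the stop; a spring lifts it when let go.
- gate: Gate: cream plastic plate, 60 mm wide, 40 high, 4 thick, fixed to the front end of the rocking lever, hanging down before the top of the bin's front and so keeping the bin shut. Origin: middle of its lower edge on the side of the bin, at rest 132 mm above the shelf (11 mm below the bin's rim). Do not touch it.
- lever (a joint): Angle of the rocking lever (rad): 0 at rest (gate down), grows as the paddle is pressed down and the gate rises, stop at 0.26. From about 0.15 the gate clears the bin.
- bin (a joint): Angle of the bin (rad): 0 shut, 0.9 tilted fully out to its stop. Pivot along y at the bottom of the front (x = -62 mm, 10 mm above the shelf). Once the gate is up a damped spring swings it out by itself in 1.5 to 3 s and keeps it out; with the gate down it cannot open.
- bin_front: Front panel of the bin, cream plastic with a blank card frame, 158 wide x 135 high x 4 mm. Origin: middle of its upper edge (rim) on the outer face, when shut 143 mm above the shelf, flush with the housing's front; it swings with the bin, towards the robot and down.
- bin_mid (a point): Point in the middle of the inside of the bin, 33 mm above its floor; axes along the bin's own (x to the back, z up when shut), swinging with it. The inside is 97 mm deep and 150 mm wide, with a front wall 131 mm and a back wall 56 mm high.
- bottle_a: Closed pill bottle, amber with white cap, 38 mm diameter, 77 mm high, standing in the bin (left half). Origin: centre of its underside.
- bottle_b: Closed pill bottle like the other, standing in the bin (right half). Origin: centre of its underside.
- egg_cup: White ceramic egg cup, empty, 66 mm high: round foot of 50 mm diameter and 13 mm high, narrow waist, bowl of 46 mm diameter; 60 to 120 g. It stands loose on the shelf in front of the bin, its middle 60 to 76 mm before the housing's front face. Pushed at its foot it slides; pushed high it may tip. Origin: centre of its underside.
- whistle: Bystander: red plastic whistle lying on its side, 50 x 27 x 18 mm. Origin: near its middle, underside.
- tweezers: Bystander: steel tweezers, 113 mm long (x), 8 mm high. Origin: middle, underside.
- magnifier: Bystander: round glass magnifier, lens 72 mm in diameter at its +x end, centre 45 mm from the origin, black handle to -x; 166 mm long, 15 high. Origin: underside, where handle and lens meet.
- organiser: Bystander: white pill organiser with seven clear lids, 150 (x) x 32 x 24 mm. Origin: centre of its underside.
- tape_roll: Bystander: roll of white plaster tape lying flat, 62 mm diameter, 25 high. Origin: centre of its underside.
- thermometer: Bystander: white digital thermometer, 137 mm long (x), 18 wide, 11 high. Origin: underside, near the middle.
Things that resemble listed ones, but are neither listed nor needed, are in the scene too. Leave any orange look-alike of the unit alone. There is more than one size of the egg_cup; the one meant has the size given above.

How it is judged:
By the outcome, as a careful person would: the job done as asked, in the order asked, and still so for the second after the job is handed in, with the robot touching nothing.
It also fails if it takes over 48 s, if anything falls off the work surface, if the arm or the gripper's body presses on something with over 40 N, if the wrist force passes 120 N, or if a joint passes its speed limit or range.

ROBOT

A 6-joint arm with a two-finger parallel gripper is mounted at the origin on the work surface. World frame = base frame: x ahead of the robot, y to its left, z up, the work surface at z = 0. Lengths are in m, angles in degrees, forces in N, time in s.
With the tool pointing down it reaches from about 0.4 to 0.825 m from the base axis. Payload 7 kg.
Tool frame: the origin (TCP) lies midway between the tips of the shut fingers; the grasp point (between the pads) lies 19 mm behind it; z points along the fingers, y is the line along which they close (so a half turn about z gives the same grasp; the last joint's range is limited). The gripper opens to 88 mm and grips with 3 to 60 N. Pads are 19 mm wide; open, the fingers measure 130 mm over their backs; the gripper's body (78 mm by 193 mm) begins 47 mm behind the grasp point.
Start: joints at [-55.915, 20.546, 0.682, 0, -70.136, -16.507], TCP at [0.204, -0.643, 0.227] pointing down, gripper open.
Joint ranges: [-176.03, 176.03], [-82.01, 121.73], [-58.28, 71.71], [-173.87, 95.51], [-174.79, -0.11], [-173.66, 173.66]. Speed limits (degrees/s): [136.94, 136.94, 172.46, 180, 180, 180].

INTERFACE

Orientations are given as a 3x3 rotation matrix whose columns are the frame's x, y, z axes.
In Python, from rig import robot gives the robot as it stands. Calls block until the motion is done:
- robot.goto(position, orientation): joint-space move of the TCP to a pose.
- robot.servo_line(position, ori=None, speed=0.15): straight line of the TCP; ori=None keeps the orientation; speed is the mean speed in m/s.
- robot.movej(angles): joint-space move.
- robot.move_gripper(opening): opening from 0.0 (shut) to 1.0 (fully open); the grip force is fixed at half the most; returns when the fingers have stopped.
- robot.dwell(seconds).
- robot.ik(position, orientation): joint angles nearest the present ones, or None.
- robot.grab_frame(name): name is "side" or "top" or "wrist"; returns (picture, depth): 384x512x3 uint8, red, green, blue; 384x512 float32, m along the optical axis (not along the pixel's ray), 0 where there is no reading.
- robot.camera_info(name): a dict with "vfov" (degrees; the focal length in pixels is half the picture's height over the tangent of half this angle, whatever the lens; pixels are square), "cx", "cy" (the principal point, pixels), "k1" (the pictures are not rectified: a ray, as slopes to the right and down, at radius r is drawn at 1 + k1 r^2 times it, then the intrinsics apply), "view" (4x4, takes a point from world to camera coordinates); the wrist camera has in their place "T_tool_cam" (4x4, takes a point from camera to tool coordinates, whose origin is the TCP and whose axes are the flange's). Camera axes: x right, y down, z forward; pixel columns grow to the right and rows downward; lengths in m; the calibration is good to about 2 mm. A picture is of the moment at which its call begins: read the wrist's pose just before it. camera_info takes no time and is no camera call.
A pose or a line that the arm cannot do raises robot.Unreachable and nothing moves.
- robot.job_done(): hands the job in; it is judged then, once.
Readings, each from a call of its own:
- robot.read_t(): time.
- robot.read_qpos(): joint angles.
- robot.read_qvel(): joint speeds.
- robot.read_effort(): joint torques, N m.
- robot.read_position(): TCP position.
- robot.read_tcp_rot(): TCP orientation.
- robot.read_force(): force on the tool from outside, world axes, zero at the start.
- robot.read_ft_torque(): the same for the moment, N m.
- robot.read_grip_width(): opening from 0.0 (shut) to 1.0 (fully open).
- robot.read_finger_force(): force on a finger pad.
Only numpy, scipy, OpenCV 4.12 (cv2) and the standard library are available. Lean on these libraries where they do the work, as an engineer would, in place of code of your own. Each camera call takes 0.05 s, during which the arm holds its last target. There are 200 camera calls.

## Working session

There is one attempt and no reset: what is moved stays moved. The work goes in short steps, each a Python script; the robot and the scene stay as the last script left them, time stands still between calls to the robot, and variables do not carry over. Pictures are saved under pics/ and viewed, at most 10 in all, crops included, and the job is handed in when it is done.

```bash
ls; mkdir -p pics
cat > h.py <<'E'
import numpy as np, cv2
from rig import robot
def grab(n):
    p,d=robot.grab_frame(n); c=robot.camera_info(n); return p,d,c
def K(c,shape=(384,512)):
    return shape[0]/2/np.tan(np.radians(c['vfov'])/2)
def ray(c,u,v):
    f=K(c); xd=np.array([[(u-c['cx'])/f,(v-c['cy'])/f]]).T.ravel()
    x=xd.copy()
    for _ in range(20): x=xd/(1+c['k1']*(x@x))
    V=np.linalg.inv(np.array(c['view'])); 
    return V[:3,3], V[:3,:3]@np.array([x[0],x[1],1.0])
def onplane(c,u,v,z):
    o,r=ray(c,u,v); return o+r*(z-o[2])/r[2]
def cloud(d,c):
    f=K(c); v,u=np.mgrid[:384,:512]; xd=np.stack([(u-c['cx'])/f,(v-c['cy'])/f],-1); x=xd.copy()
    for _ in range(20): x=xd/(1+c['k1']*(x**2).sum(-1,keepdims=True))
    P=np.concatenate([x,np.ones((384,512,1))],-1)*d[...,None]
    V=np.linalg.inv(np.array(c['view'])); P=P@V[:3,:3].T+V[:3,3]; P[d<=0]=np.nan; return P
E
python3 - <<'E'
from h import *
for n in("top","side"):
    p,d,c=grab(n); cv2.imwrite(f'pics/{n}0.png',cv2.resize(p[...,::-1],(800,600))); np.savez(f'{n}0.npz',p=p,d=d); print(n,c, (d>0).mean())
print(robot.read_t())
E
```

```text
pics
top {'vfov': 51.59239679979228, 'cx': 258.28271081771607, 'cy': 189.01212077006534, 'k1': -0.042487438164434975, 'view': array([[-0.0131878 , -0.99965582,  0.02267887, -0.03357447],
       [-0.99681366,  0.01135914, -0.07895244,  0.51024361],
       [ 0.07866765, -0.02364782, -0.99662038,  1.15069713],
       [ 0.        ,  0.        ,  0.        ,  1.        ]])} 0.9960123697916666
side {'vfov': 54.940498666747985, 'cx': 259.3688824812278, 'cy': 198.44382288276813, 'k1': 0.03844817909661465, 'view': array([[-0.56894726, -0.82215546,  0.01895847,  0.27256025],
       [-0.5420731 ,  0.35758932, -0.7604516 ,  0.37810906],
       [ 0.61843008, -0.44293373, -0.64911782,  0.84719559],
       [ 0.        ,  0.        ,  0.        ,  1.        ]])} 0.9956461588541666
0.1
```

View pics/top0.png

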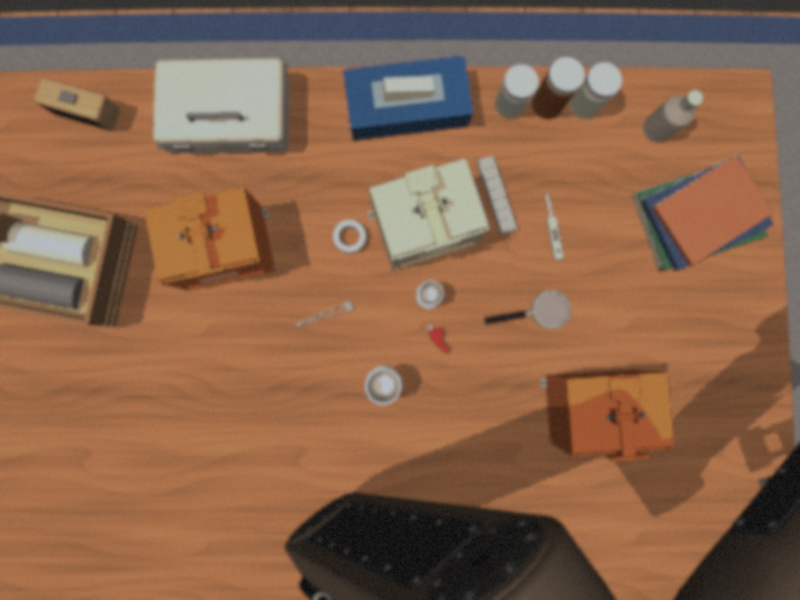

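View pics/side0.png

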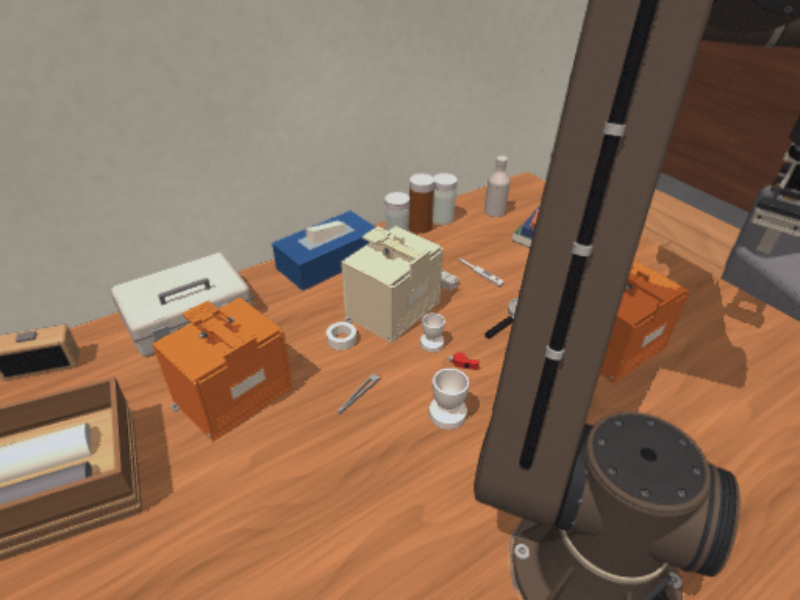

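The cream unit is at top-view (430,212); the two others are orange look-alikes. There are two egg cups, at (430,293) and (384,385). The small one near the unit's front should be the right one, and I'll measure it to confirm. Whistle (440,338), tweezers (325,314), magnifier (530,310), tape (350,236), organiser (497,195), thermometer (555,228).

Run:
```python
from h import *
z=np.load('top0.npz');p,d=z['p'],z['d'];c=robot.camera_info('top');P=cloud(d,c)
v,u=np.mgrid[:384,:512]
hsv=cv2.cvtColor(p,cv2.COLOR_RGB2HSV)
def box(x0,x1,y0,y1): # in 800x600 px
    s=.64; return (u>=x0*s)&(u<=x1*s)&(v>=y0*s)&(v<=y1*s)
# unit top
m=box(360,495,150,270)&(abs(P[...,2]-.150)<.006)
print('unit n',m.sum(), 'z',np.nanmedian(P[m][:,2]))
r=cv2.minAreaRect(P[m][:,:2].astype(np.float32)*1000);print(r, cv2.boxPoints(r).round(1).tolist())
def obj(n,b,zmin=.004):
    m=box(*b)&(P[...,2]>zmin); Q=P[m]; mx=np.nanmax(Q[:,2]); r=cv2.minAreaRect(Q[:,:2].astype(np.float32)*1000); print(n,m.sum(),'top',round(mx,4),np.round(r[0],1),np.round(r[1],1),round(r[2],1),'ext',(Q[:,:2].min(0)*1000).round(),(Q[:,:2].max(0)*1000).round())
obj('cupA',(405,452,270,312));obj('cupB',(355,410,355,412));obj('whistle',(420,455,318,358));obj('tweez',(290,358,295,332))
obj('magn',(478,580,285,335));obj('tape',(327,370,218,255));obj('org',(476,520,150,238));obj('therm',(540,570,190,262))
# cup bowl rims
for b,h in(((405,452,270,312),.066),((355,410,355,412),.1)):
    m=box(*b); mx=np.nanpercentile(P[m][:,2],98); mm=m&(P[...,2]>mx-.006); (cc,rad)=cv2.minEnclosingCircle(P[mm][:,:2].astype(np.float32)*1000);print('rim',mx,cc,rad)
print('table z',np.nanmedian(P[box(100,300,400,550)][:,2]))
# lever stuff above top
m=box(360,495,150,270)&(P[...,2]>.158);Q=P[m];r=cv2.minAreaRect(Q[:,:2].astype(np.float32)*1000);print('lever',m.sum(),r,Q[:,2].max())
cv2.imwrite('pics/crop1.png',cv2.resize(p[90:240,200:350,::-1],(600,600),interpolation=cv2.INTER_CUBIC))
```

```text
unit n 2419 z 0.150306038504475
((645.340087890625, -83.14860534667969), (135.1898193359375, 174.8267364501953), 17.418968200683594) [[554.7000122070312, -20.0], [607.0, -186.8000030517578], [736.0, -146.3000030517578], [683.7000122070312, 20.5]]
cupA 273 top 0.0734 [519.6 -85.8] [80.7 78.2] 89.4 ext [ 480. -126.] [559. -45.]
cupB 524 top 0.0966 [344.1   1.2] [100.5 103. ] 89.2 ext [292. -50.] [395.  52.]
whistle 144 top 0.0235 [ 426.8 -103.9] [65.9 71.3] 89.2 ext [ 392. -137.] [463. -70.]
tweez 133 top 0.0138 [479.4 110.7] [ 68.9 127.3] 1.5 ext [444.  47.] [513. 175.]
magn 652 top 0.0213 [ 479.8 -281.5] [198.1  93.1] 89.2 ext [ 432. -381.] [ 526. -182.]
tape 249 top 0.031 [622.  59.] [63.6 67.4] 0.1 ext [590.  25.] [654.  93.]
org 785 top 0.1548 [ 699.1 -216. ] [102.5 194.5] 87.7 ext [ 604. -269.] [ 795. -162.]
therm 215 top 0.0163 [ 645.  -335.6] [ 53.3 136.8] 89.8 ext [ 577. -362.] [ 713. -309.]
rim 0.06698459235096435 (509.5151062011719, -87.94757843017578) 22.928955078125
rim 0.09251898225845195 (346.4360656738281, 0.6724463701248169) 31.602720260620117
table z 5.280498379200971e-05
lever 727 ((642.8984375, -83.03237915039062), (134.23190307617188, 63.674442291259766), 17.619361877441406) 0.18803166004432137
```

View pics/crop1.png

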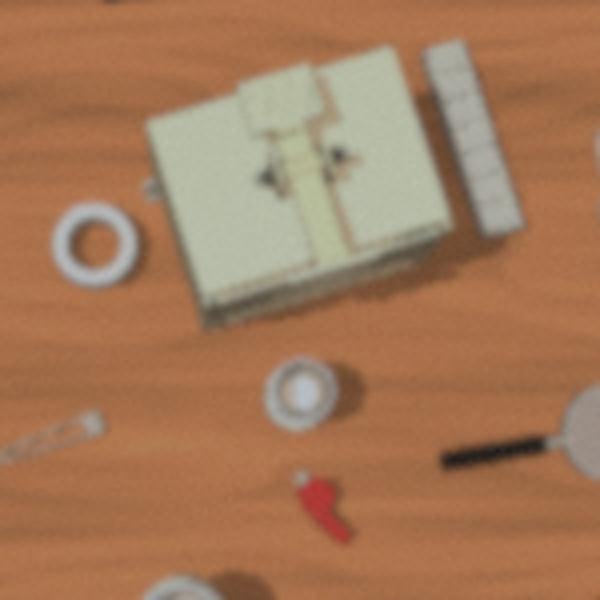

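Rim height 67 mm and diameter 46 mm make crop (300,393) the egg cup meant; the one nearer the robot is 92 mm tall with a 63 mm bowl. The plan is to push it along the unit's +y side, towards the left in the picture. I'll measure the clearances and the paddle next.

```bash
cat >> h.py <<'E'
A=np.radians(17.45); C=np.array([.647,-.083])
ex=np.array([np.cos(A),np.sin(A)]); ey=np.array([-np.sin(A),np.cos(A)])
def toU(P): q=np.asarray(P)[...,:2]-C; return np.stack([q@ex,q@ey],-1)
def toW(x,y): return C+x*ex+y*ey
Rt=np.array([[*(-ex),0],[*ey,0],[0,0,-1]]).T   # tool y along unit y, x=y×z
Rt[:,0]=np.cross(Rt[:,1],Rt[:,2])
E
python3 - <<'E'
from h import *
for n in('top','side'):
    z=np.load(n+'0.npz');p,d=z['p'],z['d'];c=robot.camera_info(n);P=cloud(d,c);U=toU(P)*1000;Z=P[...,2]*1000
    near=(abs(U[...,0])<90)&(abs(U[...,1])<110)
    for a,b in((172,195),(160,200),(146,154)):
        m=near&(Z>a)&(Z<b);print(n,a,b,m.sum(),'x',np.percentile(U[m][:,0],[1,5,50,95,99]).round(),'y',np.percentile(U[m][:,1],[1,5,50,95,99]).round())
    for lo in range(-75,80,10):
        m=near&(abs(U[...,1])<12)&(U[...,0]>lo)&(U[...,0]<lo+10); print(lo+5,np.nanmedian(Z[m]).round(1) if m.any() else None,end='; ')
    print()
    hsv=cv2.cvtColor(p,cv2.COLOR_RGB2HSV); 
    red=((hsv[...,0]<4)|(hsv[...,0]>174))&(hsv[...,1]>170)&(abs(P[...,0]-.43)<.07)&(abs(P[...,1]+.1)<.08)
    if red.any(): print('red',red.sum(),P[red][:,:2].min(0),P[red][:,:2].max(0))
    grey=(hsv[...,1]<90)&(Z<30)&(P[...,0]>.42)&(P[...,0]<.56)
    for nm,g in(('tweez',grey&(P[...,1]>.02)&(P[...,1]<.2)),):
        if g.any(): Q=P[g];print(nm,g.sum(),Q[Q[:,1].argmin()],Q[Q[:,1].argmax()])
    dk=(hsv[...,2]<60)&(Z<40)&(P[...,0]>.42)&(P[...,0]<.56)&(P[...,1]<-.13)
    if dk.any(): Q=P[dk];print('handle',Q[Q[:,1].argmax()])
    cup=(abs(P[...,0]-.51)<.035)&(abs(P[...,1]+.088)<.035)&(Z>3)
    for a,b in((3,16),(45,62),(62,70)):
        m=cup&(Z>a)&(Z<b)
        if m.any(): print('cup',a,P[m].min(0),P[m].max(0))
print('IK', [robot.ik(np.array([*toW(x/1000,y/1000),z]),R) is not None for x,y,z in((-131,-30,.007),(-131,80,.007),(45,0,.17)) for R in(Rt,Rt@np.diag([-1,-1,1]))])
for R in(Rt,Rt@np.diag([-1,-1,1])): print(np.round(robot.ik(np.array([*toW(-.131,-.03),.12]),R),0))
E
```

```text
top 172 195 670 x [-71. -68.   9.  58.  62.] y [-26. -21.   1.  23.  28.]
top 160 200 724 x [-71. -68.   5.  58.  62.] y [-26. -21.   1.  23.  29.]
top 146 154 2303 x [-58. -54.  -3.  58.  64.] y [-85. -79.  16.  81.  87.]
-70 87.9; -60 174.5; -50 174.0; -40 173.3; -30 174.5; -20 174.7; -10 173.6; 0 176.7; 10 174.6; 20 174.7; 30 180.3; 40 181.3; 50 181.0; 60 179.9; 70 None; 80 None; 
red 57 [ 0.4059016  -0.11746409] [ 0.44725555 -0.0908996 ]
tweez 54 [0.4880211  0.05897705 0.00945782] [0.45686171 0.16364413 0.00267986]
handle [ 0.46098574 -0.19597964  0.01294639]
cup 3 [ 0.47721158 -0.12267636  0.00303208] [ 0.5434782  -0.05419596  0.01599654]
cup 45 [ 0.48902386 -0.10708103  0.04506466] [ 0.52969891 -0.0666613   0.06171427]
cup 62 [ 0.48841408 -0.10918036  0.06243857] [ 0.53168976 -0.06625275  0.06914072]
side 172 195 315 x [-71. -69.   5.  58.  61.] y [-24. -19.   2.  25.  31.]
side 160 200 401 x [-71. -69.  -3.  55.  61.] y [-26. -19.   6.  27.  32.]
side 146 154 944 x [-69. -58.  -5.  57.  63.] y [-85. -78.  30.  85.  88.]
-70 96.3; -60 69.3; -50 174.2; -40 171.8; -30 171.3; -20 171.3; -10 172.6; 0 175.5; 10 174.7; 20 175.0; 30 178.5; 40 166.1; 50 179.3; 60 179.5; 70 None; 80 None; 
red 107 [ 0.39830445 -0.12171314] [ 0.4472354  -0.08621338]
tweez 133 [0.49433944 0.05750486 0.00568682] [0.45795218 0.16492029 0.00667152]
handle [ 0.4546239  -0.19087602  0.01686739]
cup 3 [ 0.4763238  -0.11753729  0.00303246] [ 0.53430994 -0.05823271  0.01592799]
cup 45 [ 0.4860754  -0.10989837  0.04507113] [ 0.53287619 -0.06403576  0.06189772]
cup 62 [ 0.48682158 -0.11002572  0.06286597] [ 0.53192825 -0.06391065  0.06919095]
IK [True, True, True, True, True, True]
[  4.  14. -23.   0. -52. -77.]
[  4.  14. -23.   0. -52. 103.]
```

```bash
cat >> h.py <<'E'
def Wp(x,y,z): return np.array([*toW(x,y),z])
def cup():
    out=[]
    for n in('top','side'):
        p,d,c=grab(n);P=cloud(d,c);U=toU(P);s=cv2.cvtColor(p,cv2.COLOR_RGB2HSV)
        m=(s[...,1]<80)&(s[...,2]>90)&(P[...,2]>.058)&(P[...,2]<.071)&(abs(U[...,0]+.13)<.06)&(U[...,1]>0)&(U[...,1]<.2)
        out.append((n,m.sum(),(cv2.minEnclosingCircle(U[m].astype(np.float32)*1000) if m.sum()>5 else None)))
    return out
E
python3 - <<'E'
from h import *
robot.move_gripper(0.0)
robot.servo_line(robot.read_position()+[0,0,.1],speed=.2)
ux=toU(np.array([.510,-.0875]));print(ux)
robot.goto(Wp(ux[0],-.035,.30),Rt)
robot.servo_line(Wp(ux[0],-.035,.05),speed=.15)
robot.servo_line(Wp(ux[0],-.035,.007),speed=.05)
f0=robot.read_force();print('f0',f0)
robot.servo_line(Wp(ux[0],.04,.007),speed=.05)
print('t',robot.read_t(),robot.read_force(),robot.read_position(),cup())
p,d,c=grab('side');cv2.imwrite('pics/s1.png',p[90:290,180:400,::-1].repeat(3,0).repeat(3,1)[:600,:660])
E
```

```text
[-0.13204455  0.03678975]
f0 [ 0.01624657  0.67330285 -0.09777529]
t 8.7583 [ 0.9708042  -4.33781283  8.11890239] [ 0.51053299 -0.08414563  0.00827969] [('top', np.int64(0), None), ('side', np.int64(11), ((-151.99905395507812, 82.58502960205078), 10.3569974899292))]
```

View pics/s1.png

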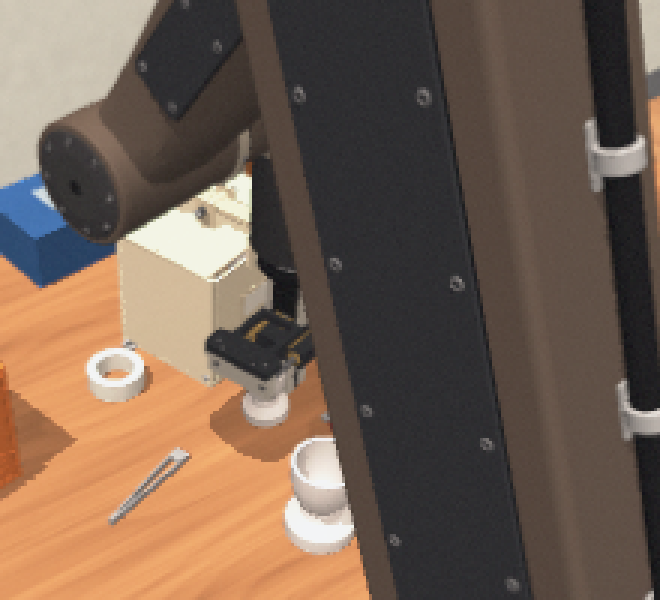

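The side view shows the cup (265,400) still standing under the gripper body, but the +8 N vertical force says it is wedged there. I'll back off and check.

Run:
```python
from h import *
x=-.13204
for y in(.036,.032,.028,.02):
    robot.servo_line(Wp(x,y,.008),speed=.03); print(y,robot.read_force().round(2),robot.read_position().round(4))
robot.servo_line(Wp(x,-.03,.008),speed=.15)
robot.servo_line(Wp(x,-.03,.10),speed=.15)
robot.servo_line(Wp(x,-.09,.20),speed=.2)
p,d,c=grab('side');np.savez('s2.npz',p=p,d=d)
cv2.imwrite('pics/s2.png',cv2.resize(p[150:270,220:380,::-1],(800,600)));print(cup(),robot.read_t())
```

```text
0.036 [ 0.8  -1.71  1.76] [ 0.51  -0.088  0.008]
0.032 [-0.27  0.9   0.35] [ 0.5113 -0.0922  0.0078]
0.028 [ 0.17  0.34 -0.02] [ 0.5126 -0.0961  0.0079]
0.02 [ 0.54 -0.15  0.3 ] [ 0.515  -0.1037  0.008 ]
[('top', np.int64(0), None), ('side', np.int64(79), ((-130.93153381347656, 78.36628723144531), 24.677783966064453))] 12.3083
```

View pics/s2.png

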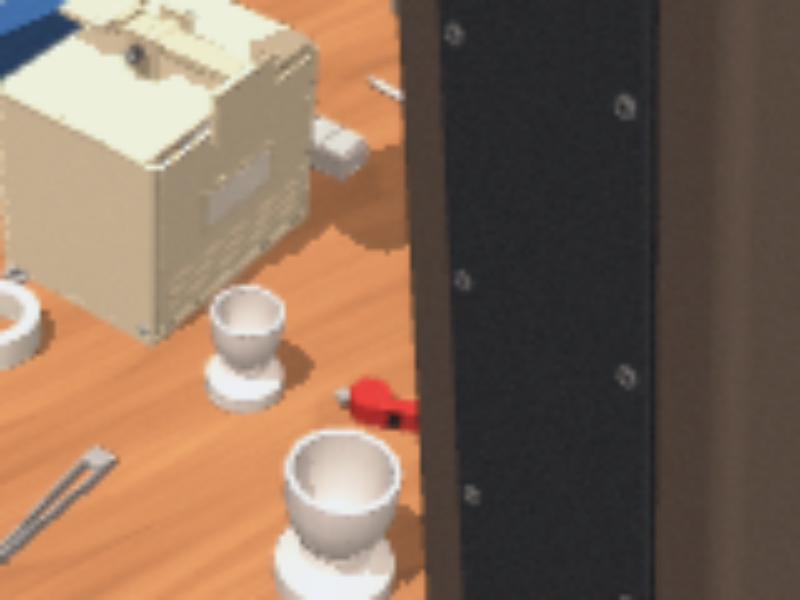

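Cup stands upright at crop (245,350), unit frame (-131, 78) mm, so it slid 41 mm. The finger backs evidently widen higher up and caught the bowl. From here I'll straddle the cup with the fingers partly open and push the foot with the flat inner pad, watching the force.

Run:
```python
from h import *
z=np.load('s2.npz');p,d=z['p'],z['d'];P=cloud(d,robot.camera_info('side'));U=toU(P)*1000;Z=P[...,2]*1000
s=cv2.cvtColor(p,cv2.COLOR_RGB2HSV)
for a,b in((40,57),(62,70),(4,14)):
    m=(s[...,1]<80)&(Z>a)&(Z<b)&(abs(U[...,0]+131)<32)&(abs(U[...,1]-78)<32);print(a,m.sum(),U[m].min(0).round(),U[m].max(0).round())
x=-.131;y0=.078
robot.servo_line(Wp(x,-.06,.20),speed=.2)
robot.move_gripper(0.7);print(robot.read_grip_width())
robot.servo_line(Wp(x,y0,.16),speed=.2)
ok=True
for zz in(.07,.04,.02,.0095):
    robot.servo_line(Wp(x,y0,zz),speed=.1);f=robot.read_force();print(zz,f.round(2))
    if abs(f[2])>3: ok=False;break
y=y0
while ok and y<.122:
    y+=.004;robot.servo_line(Wp(x,y,.0095),speed=.03);f=robot.read_force();print(round(y,3),f.round(2),robot.read_position()[2].round(4))
    if abs(f[2])>2.5 or np.hypot(*f[:2])>4: break
print(robot.read_t())
```

```text
40 95 [-154.   57.] [-111.  101.]
62 56 [-154.   56.] [-108.  102.]
4 47 [-157.   57.] [-106.  105.]
0.6968866709627596
0.07 [ 0.89 -0.91 -0.55]
0.04 [ 0.48 -0.87  1.36]
0.02 [ 0.23 -0.16  0.54]
0.0095 [0.19 0.15 0.12]
0.082 [-0.5   0.36 -0.09] 0.0099
0.086 [-0.08 -0.3   0.08] 0.0096
0.09 [ 0.28 -0.18 -0.82] 0.0095
0.094 [ 0.64  0.03 -0.31] 0.0095
0.098 [-0.8   0.22  0.54] 0.0095
0.102 [-1.03 -0.03  1.71] 0.0095
0.106 [-0.27  0.19  1.26] 0.0095
0.11 [ 0.51 -1.07 -0.32] 0.0095
0.114 [ 0.36 -0.34  0.48] 0.0095
0.118 [-0.71  0.22 -0.16] 0.0095
0.122 [-0.62  0.05 -0.51] 0.0095
19.8167
```

Run:
```python
from h import *
x=-.131
robot.servo_line(Wp(x,.117,.0095),speed=.05)
robot.servo_line(Wp(x,.117,.10),speed=.12)
robot.servo_line(Wp(x,.06,.26),speed=.25)
robot.move_gripper(0.0)
robot.servo_line(Wp(.045,.001,.25),speed=.25)
p,d,c=grab('side');P=cloud(d,c);U=toU(P)*1000;Z=P[...,2]*1000;s=cv2.cvtColor(p,cv2.COLOR_RGB2HSV)
for a,b in((40,57),(62,70),(4,14)):
    m=(s[...,1]<80)&(Z>a)&(Z<b)&(abs(U[...,0]+131)<40)&(abs(U[...,1]-115)<38);print(a,m.sum(),U[m].min(0).round() if m.any() else 0,U[m].max(0).round() if m.any() else 0)
cv2.imwrite('pics/s3.png',cv2.resize(p[100:280,180:420,::-1],(800,600)));print(robot.read_t(),robot.read_position())
```

```text
40 94 [-158.   93.] [-112.  139.]
62 57 [-157.   92.] [-111.  138.]
4 40 [-160.   95.] [-113.  141.]
23.85 [ 0.6887577  -0.06855168  0.25041678]
```

View pics/s3.png

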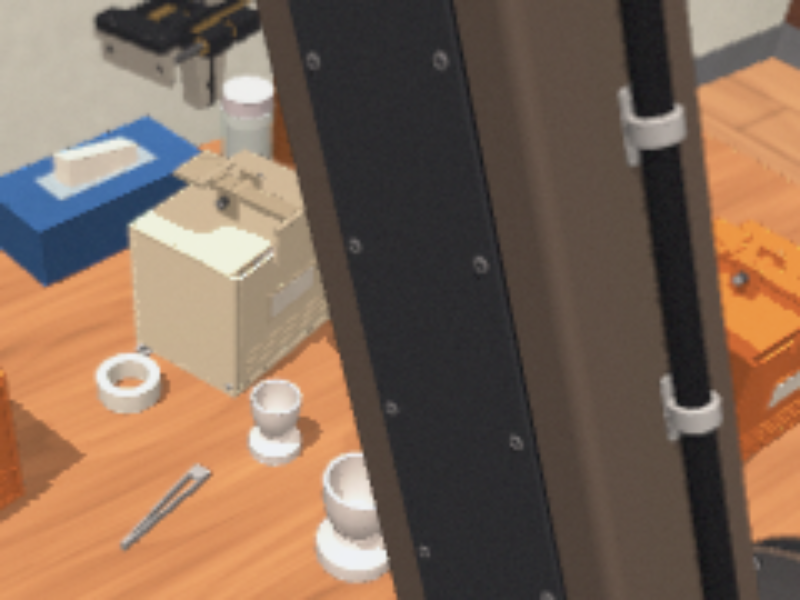

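The side view shows the cup upright at (275,420), unit frame (-135, 115.5) mm, so its foot is about 11 mm outside the bin's sweep. Tape and tweezers look unmoved. Now I'll press the paddle.

```bash
cat >> h.py <<'E'
def binpts(n):
    p,d,c=grab(n);P=cloud(d,c);U=toU(P);m=(U[...,0]>-.175)&(U[...,0]<-.080)&(abs(U[...,1])<.078)&(P[...,2]>.03)&(P[...,2]<.155)
    return int(m.sum()),(U[m][:,0].min()*1000).round() if m.any() else None
E
python3 - <<'E'
from h import *
x,y=.048,.001
robot.servo_line(Wp(x,y,.19),speed=.1)
print('pre',[binpts(n) for n in('side','top')])
z=.186;zc=None
while z>.1695:
    robot.servo_line(Wp(x,y,z),speed=.03);f=robot.read_force()[2];pz=robot.read_position()[2]
    print(round(z,4),pz.round(4),f.round(2))
    if zc is None and f>3: zc=z
    if zc and z<=zc-.0085 or f>12: break
    z-=.001
moved=0
for i in range(8):
    b=[binpts(n) for n in('side','top')];print(robot.read_t().__round__(2),b,robot.read_force()[2].round(1))
    if max(b[0][0],b[1][0])>150: moved=1; break
    robot.dwell(.2)
print('moved',moved)
E
```

```text
pre [(0, None), (0, None)]
0.186 0.1859 0.61
0.185 0.1849 -0.6
0.184 0.1839 -0.17
0.183 0.1829 -0.16
0.182 0.1819 -0.21
0.181 0.1809 0.39
0.18 0.1803 1.65
0.179 0.1796 4.53
0.178 0.1786 4.94
0.177 0.1777 5.21
0.176 0.1768 6.11
0.175 0.1759 7.17
0.174 0.1751 6.36
0.173 0.1741 7.17
0.172 0.1733 7.57
0.171 0.1724 7.61
0.17 0.1715 7.59
29.08 [(116, np.float64(-114.0)), (658, np.float64(-119.0))] 7.5
moved 1
```

Run:
```python
from h import *
x,y=.048,.001
robot.servo_line(Wp(x,y,.19),speed=.05)
robot.servo_line(Wp(x,y,.30),speed=.2)
robot.dwell(.8)
print([binpts(n) for n in('side','top')],robot.read_t())
robot.dwell(.5)
print([binpts(n) for n in('side','top')],robot.read_t())
for n,(a,b,cc,e) in(('top',(90,240,190,390)),('side',(100,280,180,420))):
    p,d,c=grab(n);np.savez(n+'4.npz',p=p,d=d);cv2.imwrite(f'pics/{n}4.png',cv2.resize(p[a:b,cc:e,::-1],(800,600)))
```

```text
[(301, np.float64(-167.0)), (1662, np.float64(-168.0))] 31.2333
[(302, np.float64(-166.0)), (1684, np.float64(-168.0))] 31.8333
```

View pics/top4.png

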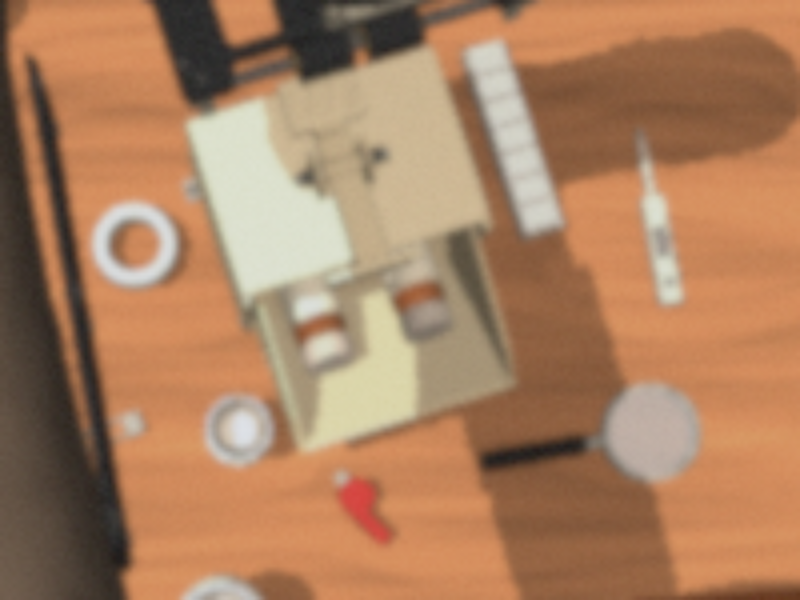

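View pics/side4.png

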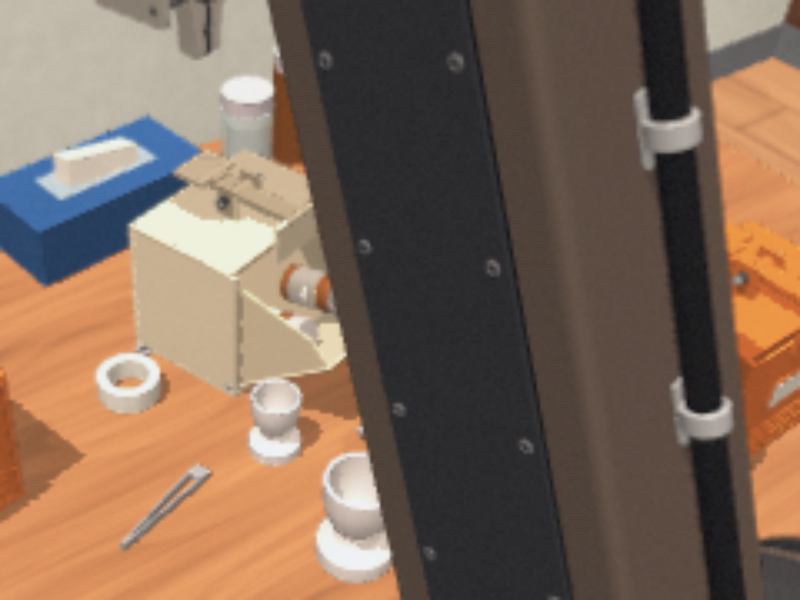

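The bin is fully out: its rim is about 103 mm before the face and steady between two readings, with both bottles visible at top crop (320,325) and (422,292). The cup (238,430) is clear and upright, the other things look unmoved, and the gripper touches nothing.

```bash
python3 -c "
from rig import robot
print(robot.job_done())"
```

```text
the job is handed in; nothing more can be done
None
```

The bin is tilted fully out with both pill bottles visible, the egg cup stands upright about 11 mm clear of it, and the job is handed in; on the first push the cup wedged briefly under the gripper (about 8 N) and may have rocked slightly, so I backed off and finished the slide at its foot.

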